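# Couple two model mine tubs with a retaining pin

## Robot

A 6-joint arm with a two-finger parallel gripper is mounted at the origin on a cart in front of the work surface, level with it; the furniture and walls round the work are solid. World frame = base frame: x ahead of the robot, y to its left, z up, the work surface at z = 0. Lengths are in mm, angles in rad, forces in N, time in s.
With the tool pointing down it reaches from about 350 to 875 mm from the base axis. Payload 4.2 kg.
Tool frame: the origin (TCP) lies at the very end of the fingers, on their centre line; the grasp point (between the pads) lies 19 mm behind it (pinch_z is the distance from the TCP to the grasp point, in mm); z points along the fingers, y is the line along which they close (so a half turn about z gives the same grasp; the last joint's range is limited). The gripper opens to 85 mm and grips with 20 to 120 N. Pads are 22 mm wide; open, the fingers measure 114 mm over their backs; the gripper's body (76 mm by 85 mm) begins 54 mm behind the grasp point. The pads swing forward as they close: fully open they stand 13 mm farther back than shut.
Start: joints at [-0.962, 0.385, 0.008, 0, -1.194, -0.259], TCP at [214.208, -587.124, 231.312] pointing down, gripper open.
Joint ranges: [-3.14, 3.14], [-1.21, 2.06], [-1.07, 1.41], [-3.16, 2.05], [-2.99, -0.16], [-3.1, 3.1]. Speed limits (rad/s): [2.79, 2.79, 3.14, 3.14, 3.14, 3.14].

## Interface

Orientations are given as a unit quaternion [x, y, z, w].
In Python, from bench import * gives the robot as it stands.
- The arm moves only by the tool arm_command, never from a script. Its argument "steps" is one flat list of numbers, 4 for each row, row after row: the shift along the tool's x, y, z in m, then the turn about the tool's z in rad. In form: [tx, ty, tz, roll, tx, ty, tz, roll, ...]. A call has 1 to 20 rows; each row shifts and turns the commanded pose from where the row before left it, along the tool's axes as they then stand; what a row does not reach is not made up. A row lasts 1/8 s, in which the tool goes at most 62.5 mm and 10.7 degrees, less where a joint would pass 70% of its speed; a pose out of reach is approached as far as the arm can. A call with a gripper value outside its range is refused whole. "grip" is the finger opening in m, from 0 to 0.0854, set as the call begins (left out, the last holds). The fingers move at their own pace and stop on an object; the grip force is fixed at half the most. Time passes only in rows, so rows that do not move let the fingers close. It gives the time, the measured TCP pose, the force, the opening and the grip force at its end, in the units of the state.
- read_state(): the state, without advancing time (a new reading comes with each control period).
- get_image(name): name is "side" or "top"; returns the picture (384x512x3 uint8, red, green, blue); there is no depth.
- get_calibration(name): a dict with "camera_matrix" (3x3 intrinsics, pixels), "cam_to_world" (4x4, takes a point from camera to world coordinates). Camera axes: x right, y down, z forward; pixel columns grow to the right and rows downward; lengths in mm; the calibration is good to about 2 mm. A picture is of the moment at which its call begins. get_calibration takes no time and is no camera call.
- job_done(): hands the job in; it is judged then, once.
The state is a dict: "clock": time; "joints": joint angles; "joint_vel": joint speeds; "joint_efforts": joint torques, N m; "position": TCP position; "ee_rot": TCP orientation; "contact_force": force on the tool from outside, world axes, zero at the start; "wrist_torque": the same for the moment, N m; "gripper_width": finger opening in mm; "grasp_force": force on a finger pad.
Only numpy, scipy, OpenCV 4.12 (cv2) and the standard library are available. Lean on these libraries where they do the work, as an engineer would, in place of code of your own. Each camera call takes 0.05 s, during which the arm holds its last target. There are 200 camera calls.

## Task

Couple the two wooden model mine tubs. Fold the rolling tub's raised coupling link down level, roll that tub up to the standing one until the eye of the link lies between the two jaws with the holes in line, then lift the longer of the two D-handled pins off its barbed hook and drop it right down through both jaws and the link until its collar rests on the upper jaw. Let go of the pin, leave the short pin hanging on its hook, and do not disturb the glue, the dropper bottle or the paint pot beside the track.

Things in the scene. Friction and masses are not known exactly. Their poses are not given: they have to be found in the camera images.
- rolling_tub (a joint): Travel of the empty rolling tub along its track, m: 0 = the level link's eye is exactly in line with the jaw holes, larger = farther from the standing tub (limits -0.008 to 0.070; starts at 0.032 to 0.065). It rolls with about 0.5 N of friction, only along the track, and stays where it is left.
- coupling_link (a joint): Angle of the rolling tub's steel coupling link, rad: 0 = level, resting on its stop; larger = raised (limit 1.3; starts at 0.55 to 1.1). It stays at any angle; 1 to 2 N on its upper face folds it; a steep link pressed straight down on its end can jam. Bar 18 mm wide, 8 mm thick, with a 22 x 24 mm eye; pivot to eye centre 60 mm, eye centre to end 12 mm.
- link_pivot (a point): Middle of the link's cross pivot, 79 mm above the desk and 16 mm in front of the rolling tub's end. Its y runs along the raised or level link towards the eye, its x is the pivot's level axis across the track; this frame turns with the link.
- link_eye (a point): Centre of the 11 mm hole in the link's eye, on the link's upper face (83 mm above the desk when the link is level). Same axes as link_pivot.
- tub_rim (a point): Top middle of the rolling tub's outer end wall (away from the standing tub), 125 mm above the desk. y runs along the track to the standing tub, x across, z up. The wall is 10 mm thick, 80 mm wide and 33 mm high over the tub's floor; it can be gripped from above. The tub is empty, 84 mm long and 80 mm wide outside, 64 x 68 mm inside.
- jaw_hole (a point): Centre of the 11 mm hole in the standing tub's upper jaw, on its top face, 92 mm above the desk. y runs along the track from rolling to standing tub, x across, z up. The jaws reach 14 mm from the hole towards the rolling tub. The standing tub (top at 125 mm, 80 wide, a rock in it up to 127 mm) begins 20 mm from the hole at +y. Coupled, the tubs' ends are 96 mm apart.
- lower_jaw_hole (a point): Centre of the same 11 mm hole in the lower jaw, on its top face, 72 mm above the desk, straight below jaw_hole. Both jaws are fixed steel plates 28 mm wide and 6 mm thick; the gap between them is 14 mm high.
- long_pin_handle (a point): Middle of the D handle of the long pin (the one to use; steel, 83 mm long, about 60 g). z up along the pin, y across the handle, which is 38 mm high and 34 mm wide, of 7 mm round bar, its opening about 27 x 20 mm or more; it can be gripped across its two straight sides. It hangs by the handle's top bar on one of the hooks.
- long_pin_tip (a point): Lower end of the long pin's shank, 64 mm below the middle of its handle. The shank is 8 mm across and 40 mm long, its lowest 7 mm tapered; above it a collar 17 mm across and 5 mm thick, then the handle.
- short_pin_handle (a point): Middle of the D handle of the short pin: same handle and collar, same axes, but a shank only 22 mm long (65 mm in all), too short for both jaws. It hangs on the other hook and stays there.
- hook_left (a point): Hook on the stand's +y side: a level 5 mm steel rod, 150 mm above the desk. This point is on its centre line where a handle hangs (handle middle 10 mm below). The rod runs on 18 mm along this point's -x, then turns up over 8 mm into a barbed tip, top 16 mm above this point. To take a pin: raise it 14 to 25 mm, then back it off 40 mm or more along -x.
- hook_right (a point): The same kind of hook on the stand's -y side, 110 mm from the left one; which pin hangs on which hook varies. Both stick out of a cross rail 42 mm behind these points (+x) on a single post midway between them, nothing higher than 166 mm; round iron foot 80 mm across, 22 mm high.
- glue_bottle_mid (a point): Middle of the glue bottle, a bystander standing on the desk beyond the standing tub's end of the track: 33 mm across, 107 mm high.
- dropper_bottle_mid (a point): Middle of the dropper bottle, a bystander on the desk behind the track: 26 mm across, 81 mm high.
- green_pot_mid (a point): Middle of the squat paint pot, a bystander on the desk behind the track: 40 mm across, 38 mm high.
There are look-alikes about, which are no part of the job. Leave any purple look-alike of the part that bears long_pin_handle alone.

How it is judged (in metres and radians):
On the way, in this order (a step that is already met when the one before it is completed fails the run):
1. the link is folded down level while the rolling tub still stands clear of the jaws (value of joint coupling_link below 0.06 rad and value of joint rolling_tub above 0.027 m), for 0.1 s.
2. the rolling tub is rolled up with the link level, its eye between the jaws and in line with their holes to 5 mm (value of joint coupling_link below 0.06 rad and horizontal distance between link_eye and jaw_hole below 0.005 m), for 0.1 s.
At the end, for the whole second after the job is handed in: The released long pin stands upright through upper jaw, link eye and lower jaw: tip within 4 mm of both hole axes, collar down on the upper jaw (tip 36 mm or more below its top face), link level (under 0.06 rad). The short pin still hangs on a hook, handle middle within 22 mm of the hook point (horizontal distance between long_pin_tip and jaw_hole below 0.004 m and horizontal distance between long_pin_tip and link_eye below 0.004 m and z of long_pin_tip in the frame of jaw_hole below -0.036 m and angle between long_pin_handle's own z axis and vertical below 0.12 rad and value of joint coupling_link below 0.06 rad and (distance between short_pin_handle and hook_left below 0.022 m or distance between short_pin_handle and hook_right below 0.022 m) and angle between short_pin_handle's own z axis and vertical below 0.35 rad); the robot touches nothing.
It fails at once if the instant-glue bottle is shoved more than 25 mm or knocked over (distance of glue_bottle_mid from where it was at the start of the episode above 0.025 m or angle between glue_bottle_mid's own z axis and vertical above 0.5 rad).
It fails at once if the dropper bottle is shoved more than 25 mm or knocked over (distance of dropper_bottle_mid from where it was at the start of the episode above 0.025 m or angle between dropper_bottle_mid's own z axis and vertical above 0.5 rad).
It fails at once if the paint pot is shoved more than 25 mm or knocked over (distance of green_pot_mid from where it was at the start of the episode above 0.025 m or angle between green_pot_mid's own z axis and vertical above 0.5 rad).
It also fails if it takes over 59 s, if anything falls off the work surface, if the arm or the gripper's body presses on something with over 40 N, if the wrist force passes 120 N, or if a joint passes its speed limit or range.

## Working session

There is one attempt and no reset: what is moved stays moved. The work goes in short steps, Python scripts to look and compute and a tool call to move; the robot and the scene stay as the last step left them, time stands still between calls to the robot, and variables do not carry over. Pictures are saved under pics/ and viewed, at most 11 in all, crops included, and the job is handed in when it is done.

Besides the shell and the picture viewer there is one more tool, called as a command line: name --argument value ..., lists and objects as JSON in quotes. arm_command: Moves the arm, as the interface text tells. Its arguments: {"type":"object","properties":{"steps":{"type":"array","items":{"type":"number"}},"grip":{"type":"number"}},"required":["steps"]}

```bash
mkdir -p pics; python3 - <<'E'
from bench import *
import cv2
for n in("side","top"):
    im=get_image(n); cv2.imwrite(f"pics/{n}0.png",cv2.resize(im[:,:,::-1],None,fx=1.5,fy=1.5,interpolation=cv2.INTER_CUBIC))
    cv2.imwrite(f"/tmp/{n}0.png",im[:,:,::-1])
    c=get_calibration(n);print(n,c)
print(read_state())
E
```

```text
side {'camera_matrix': array([[384.55825449,   0.        , 253.950825  ],
       [  0.        , 384.55825449, 186.0334602 ],
       [  0.        ,   0.        ,   1.        ]]), 'cam_to_world': array([[ 8.61078754e-01,  2.21660293e-01, -4.57613476e-01,
         9.39055246e+02],
       [ 5.08304087e-01, -3.52149992e-01,  7.85886339e-01,
        -5.98258231e+02],
       [ 1.30512144e-02, -9.09316830e-01, -4.15899709e-01,
         4.80957994e+02],
       [ 0.00000000e+00,  0.00000000e+00,  0.00000000e+00,
         1.00000000e+00]])}
top {'camera_matrix': array([[491.27124299,   0.        , 253.81250768],
       [  0.        , 491.27124299, 181.67509107],
       [  0.        ,   0.        ,   1.        ]]), 'cam_to_world': array([[ 6.95748755e-03, -9.78756897e-01,  2.04906148e-01,
         3.01052821e+02],
       [-9.99975232e-01, -7.02755307e-03,  3.85782440e-04,
         1.24187053e+02],
       [ 1.06240161e-03, -2.04903757e-01, -9.78781549e-01,
         1.32169577e+03],
       [ 0.00000000e+00,  0.00000000e+00,  0.00000000e+00,
         1.00000000e+00]])}
{'clock': 0.1, 'joints': array([-9.62374345e-01,  3.85499855e-01,  6.76312185e-03, -4.31232479e-04,
       -1.19397560e+00, -2.58571750e-01]), 'joint_vel': array([ 0.00181426, -0.00191432,  0.00212827,  0.00120124, -0.00058915,
        0.00045389]), 'joint_efforts': array([-5.34542669e-04, -3.93320954e+01,  1.88931388e+01,  4.19799730e+00,
       -2.60286950e-03,  5.53725556e-06]), 'position': array([ 214.04829886, -586.65816265,  230.3195723 ]), 'ee_rot': array([-1.73955995e-01,  9.84752940e-01,  9.53574746e-04, -2.20532373e-04]), 'contact_force': array([-0.37769429, -0.42521834,  0.50159326]), 'wrist_torque': array([ 0.0250685 ,  0.00073059, -0.000173  ]), 'grasp_force': 0.0, 'gripper_width': 85.2191130485038}
```

View pics/side0.png

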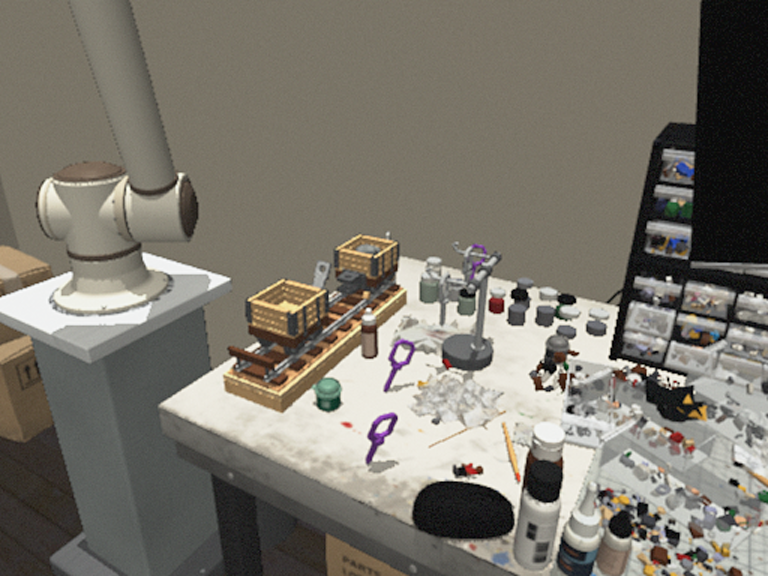

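View pics/top0.png

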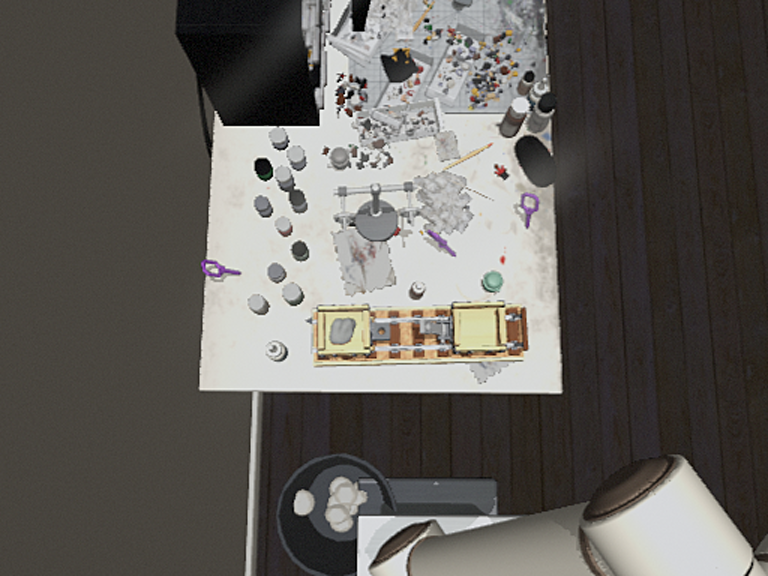

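The side view shows the rolling tub at about (290,310) and the standing tub at (365,258), with the link raised at (320,272). The stand is at (480,300). The top view shows the rolling tub at (480,328), the link eye at (433,327), the jaws at (381,331) and the stand at (376,220). Purple decoys lie on the desk. I'll zoom in.

```bash
cat > h.py <<'E'
from bench import *
import cv2, numpy as np
def ray(n,u,v):
    c=get_calibration(n);K=c["camera_matrix"];T=c["cam_to_world"]
    d=T[:3,:3]@np.linalg.solve(K,[u,v,1.]);return T[:3,3],d/np.linalg.norm(d)
def plane(n,u,v,z):
    o,d=ray(n,u,v);return o+d*(z-o[2])/d[2]
def proj(n,P):
    c=get_calibration(n);T=np.linalg.inv(c["cam_to_world"]);p=c["camera_matrix"]@(T[:3,:3]@np.array(P,float)+T[:3,3]);return p[:2]/p[2]
def two(a,b):
    (o1,d1),(o2,d2)=ray("side",*a),ray("top",*b)
    A=np.stack([d1,-d2],1);t=np.linalg.lstsq(A,o2-o1,rcond=None)[0]
    p,q=o1+t[0]*d1,o2+t[1]*d2;return (p+q)/2,np.linalg.norm(p-q)
def crop(im,x,y,w,h,s,f):
    c=cv2.resize(im[y:y+h,x:x+w],None,fx=s,fy=s,interpolation=cv2.INTER_CUBIC)
    if c.shape[2]==3:cv2.imwrite(f,c[:,:,::-1])
E
python3 - <<'E'
from h import *
s=cv2.imread("/tmp/side0.png")[:,:,::-1];t=cv2.imread("/tmp/top0.png")[:,:,::-1]
crop(s,145,150,200,130,4,"pics/s1.png")
crop(t,200,110,160,140,4,"pics/t1.png")
E
```

```text
(no output)
```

View pics/s1.png

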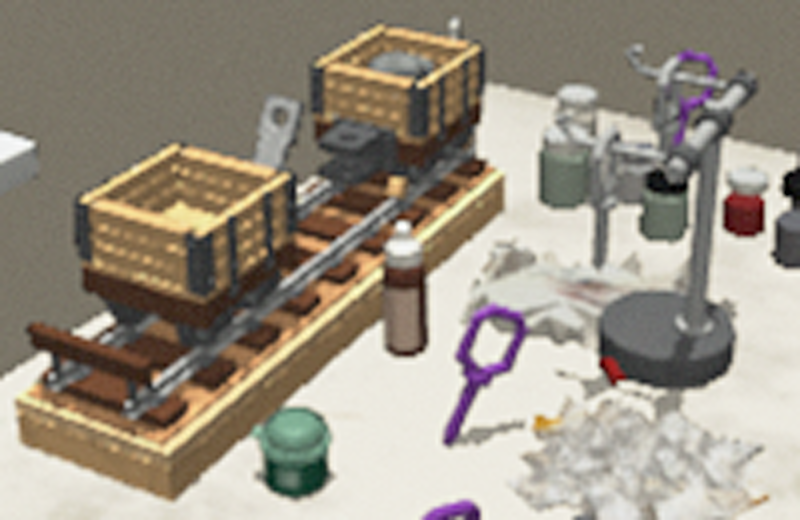

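View pics/t1.png

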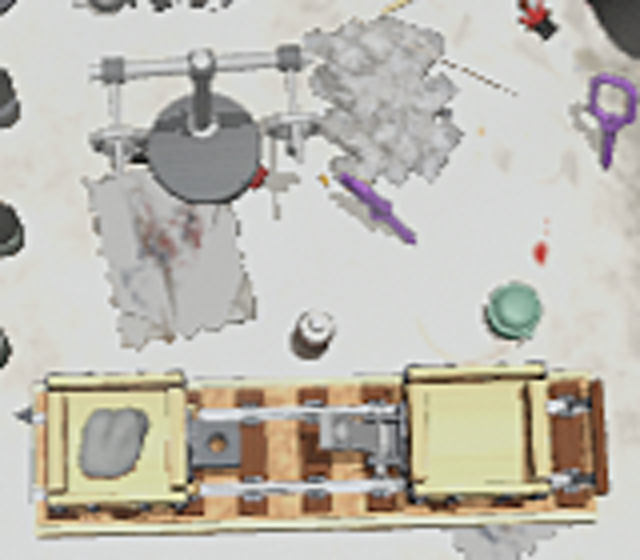

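Side crop: the pin on the right (nearer) hook has its handle near (620,155) and a long shank down to (600,265). The left hook's pin is at (670,95). Top crop: the jaw hole is at (217,440), the raised link at (345,435), the rolling tub's outer wall at x≈545, and the pin handles at (292,125) and (118,140).

```bash
python3 - <<'E'
from h import *
np.set_printoptions(precision=1,suppress=True)
T=lambda x,y,z:plane("top",200+x/4,110+y/4,z)
S=lambda x,y:(145+x/4,150+y/4)
j=T(217,440,92);print("jaw",j, "side crop of it",(proj("side",j)-[145,150])*4)
for n,p in dict(roll_oR=(548,368),roll_oL=(550,497),roll_iR=(408,368),roll_iL=(410,497),st_a=(48,375),st_b=(48,502),st_c=(185,375),st_d=(186,502)).items(): print(n,T(*p,125))
for n,p,z in (("railR",(290,58),150),("railL",(112,68),150),("hanR",(292,125),159),("hanL",(118,140),159),("tipR",(297,155),160),("tipL",(112,178),160)): 
    P=T(*p,z);print(n,P,(proj("side",P)-[145,150])*4)
for n,s,t in (("hanRtop",(622,140),(292,125)),("hanLtop",(672,72),(118,140)),("linkend",(282,100),(322,435)),):
    print(n,*two(S(*s),(200+t[0]/4,110+t[1]/4)))
# right pin: vertical line at hanR; where would long/short tips project
for nm,p in (("R",(292,125)),("L",(118,140))):
    P=T(*p,159)
    for dz in (159,140,121,116,94,76):
        print(nm,dz,(proj("side",[P[0],P[1],dz])-[145,150])*4,(proj("top",[P[0],P[1],dz])-[200,110])*4)
E
```

```text
jaw [460.  122.9  92. ] side crop of it [353.  133.7]
roll_oR [501.8 -81.  125. ]
roll_oL [422.3 -80.  125. ]
roll_iR [501.2   5.4 125. ]
roll_iL [421.7   5.2 125. ]
st_a [495.2 227.3 125. ]
st_b [417.1 225.4 125. ]
st_c [495.8 142.9 125. ]
st_d [417.7 141.5 125. ]
railR [692.6  79.  150. ] [686.8 159.5]
railL [685.2 190.  150. ] [749.   86.2]
hanR [646.4  78.1 159. ] [604.4 124.3]
hanL [636.1 185.  159. ] [666.2  57.1]
tipR [627.   75.1 160. ] [568.4 116.5]
tipL [611.7 188.2 160. ] [629.8  45.7]
hanRtop [652.4  79.5 150.2] 7.3537612690953384
hanLtop [639.3 185.8 150. ] 1.4102213034141982
linkend [456.4  58.3 137. ] 3.2103770890263115
R 159 [604.4 124.3] [292. 125.]
R 140 [602.3 157.4] [290.8 133.7]
R 121 [600.2 189.9] [289.6 142.1]
R 116 [599.7 198.3] [289.3 144.3]
R 94 [597.3 235. ] [288.1 153.7]
R 76 [595.5 264.4] [287.  161.1]
L 159 [666.2  57.1] [118. 140.]
L 140 [663.8  87.6] [119.4 148.5]
L 121 [661.4 117.5] [120.8 156.7]
L 116 [660.7 125.2] [121.2 158.8]
L 94 [658.  159.1] [122.8 168. ]
L 76 [655.8 186.2] [124.  175.2]
```

arm_command --steps '[0, 0, 0, 0.163, 0, 0, 0, 0.163, -0.0187, 0.0434, 0, 0, -0.0187, 0.0434, 0, 0, -0.0187, 0.0434, 0, 0, -0.0187, 0.0434, 0, 0, -0.0187, 0.0434, 0, 0, -0.0187, 0.0434, 0, 0, -0.0187, 0.0434, 0, 0, -0.0187, 0.0434, 0, 0, -0.0187, 0.0434, 0, 0, -0.0187, 0.0434, 0, 0, -0.0187, 0.0434, 0, 0, -0.0187, 0.0434, 0, 0, -0.0187, 0.0434, 0, 0, -0.0187, 0.0434, 0, 0, 0, 0, 0, 0, 0, 0, 0, 0]' --grip 0.008

```text
clock: 2.35
position: [460.9, 26.3, 230.8]
ee_rot: [-0.012, 1.0, -0.0, -0.001]
contact_force: [0.1, -0.5, -0.3]
gripper_width: 8.3
grasp_force: 0.0
```

```bash
cat >> h.py <<'E'
from scipy.spatial.transform import Rotation as R
def go(P,psi=None):
    s=read_state();Q=R.from_quat(s["ee_rot"]);M=Q.as_matrix();y=M[:,1];a=np.arctan2(-y[0],y[1])
    print("t",s["clock"],"pos",s["position"].round(1),"yaw",a.round(3),"tilt",M[2,2].round(4),"j",s["joints"].round(2),"F",s["contact_force"].round(1),"w",s["gripper_width"].round(1))
    d=M.T@(np.array(P)-s["position"]);print("tool shift mm",d.round(1), "roll", None if psi is None else (a-psi).round(3))
E
python3 - <<'E'
from h import *
go([460.5,27,150],.024)
s=get_image("side");crop(s,180,140,133,100,6,"pics/s2.png")
E
```

```text
Traceback (most recent call last):
  File "h.py", line 20, in go
    print("t",s["clock"],"pos",s["position"].round(1),"yaw",a.round(3),"tilt",M[2,2].round(4),"j",s["joints"].round(2),"F",s["contact_force"].round(1),"w",s["gripper_width"].round(1))
                                                                                                                                                           ^^^^^^^^^^^^^^^^^^^^^^^^
AttributeError: 'float' object has no attribute 'round'
```

arm_command --steps '[0, 0, 0.045, 0, 0, 0, 0.045, 0, 0, 0, 0, 0]'

```text
clock: 2.72
position: [458.6, 24.5, 138.9]
ee_rot: [-0.011, 1.0, -0.001, -0.004]
contact_force: [0.8, -0.4, 0.6]
gripper_width: 8.0
grasp_force: 0.0
```

```bash
sed -i 's/s\["gripper_width"\].round(1)/round(float(s["gripper_width"]),1)/' h.py; python3 - <<'E'
from h import *
go([460.5,27,84],.024)
s=get_image("side");crop(s,180,140,133,100,6,"pics/s2.png")
E
```

```text
t 2.725 pos [458.6  24.5 138.9] yaw 0.022 tilt -1.0 j [ 0.41  0.21 -0.51 -0.   -0.86 -1.96] F [ 0.8 -0.4  0.6] w 8.0
tool shift mm [-2.3  2.6 54.9] roll -0.002
```

View pics/s2.png

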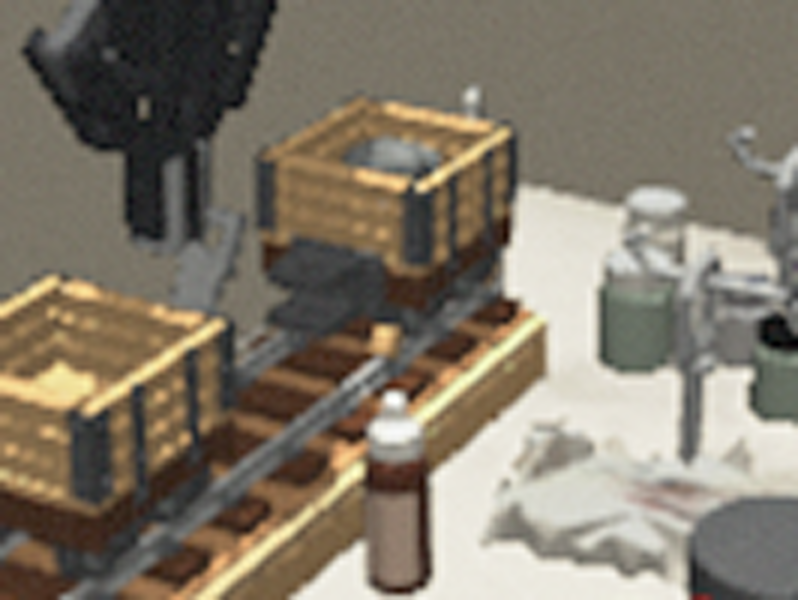

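The picture shows the closed fingers, tips near (165,240), between the tub wall and the raised link, whose end is at (215,220). I'll press down here, since the near wall keeps the tub from rolling.

arm_command --steps '[-0.002, 0.003, 0, 0, 0, 0, 0.006, 0, 0, 0, 0.006, 0, 0, 0, 0.006, 0, 0, 0, 0.006, 0, 0, 0, 0.006, 0, 0, 0, 0.006, 0, 0, 0, 0.006, 0, 0, 0, 0, 0]'

```text
clock: 3.9
position: [463.0, 29.5, 98.7]
ee_rot: [-0.012, 1.0, -0.0, -0.001]
contact_force: [-0.3, 0.6, 0.8]
gripper_width: 7.8
grasp_force: 0.0
```

```bash
python3 - <<'E'
from h import *
go([460.5,27,84],.024)
E
```

```text
t 3.9 pos [463.   29.5  98.7] yaw 0.024 tilt -1.0 j [ 0.42  0.27 -0.56 -0.   -0.75 -1.96] F [-0.3  0.6  0.8] w 7.8
tool shift mm [ 2.6 -2.4 14.7] roll -0.0
```

arm_command --steps '[0.002, 0, 0.005, 0, 0, 0, 0.004, 0, 0, 0, 0.003, 0, 0, 0, 0, 0, 0, 0, -0.012, 0, 0, 0, -0.012, 0, 0, 0, 0, 0]'

```text
clock: 4.78
position: [462.2, 29.8, 112.8]
ee_rot: [-0.012, 1.0, 0.001, 0.002]
contact_force: [-0.4, -0.4, 0.3]
gripper_width: 7.9
grasp_force: 0.0
```

```bash
python3 - <<'E'
from h import *
go([460,72,84],.024)
s=get_image("side");t=get_image("top")
a=cv2.resize(s[140:240,180:313],None,fx=3,fy=3,interpolation=2);b=cv2.resize(t[190:250,200:355],None,fx=3,fy=3,interpolation=2)
c=np.zeros((500,480,3),np.uint8);c[:300,:399]=a;c[310:490,:465]=b;cv2.imwrite("pics/c3.png",c[:,:,::-1])
E
```

```text
t 4.775 pos [462.2  29.8 112.8] yaw 0.024 tilt -1.0 j [ 0.42  0.24 -0.54  0.   -0.78 -1.96] F [-0.4 -0.4  0.3] w 7.9
tool shift mm [ 1.3 42.2 28.8] roll -0.0
```

View pics/c3.png

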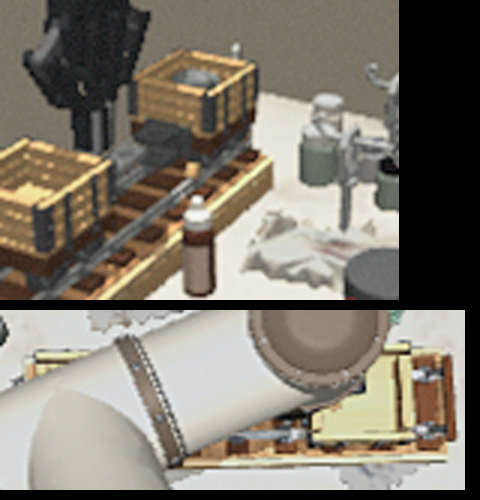

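The link is now almost level, at (125,155). I'll finish by pressing near the eye.

arm_command --steps '[0, 0.021, 0, 0, 0, 0.021, 0, 0, 0, 0, 0.01, 0, 0, 0, 0.01, 0, 0, 0, 0.005, 0, 0, 0, 0.003, 0, 0, 0, 0.002, 0, 0, 0, 0, 0]'

```text
clock: 5.88
position: [460.1, 70.9, 82.7]
ee_rot: [-0.012, 1.0, -0.001, -0.0]
contact_force: [-3.7, -0.4, 13.2]
gripper_width: 7.9
grasp_force: 6.3
```

```bash
python3 - <<'E'
from h import *
go([462.8,-76,150],.024)
E
```

```text
t 5.875 pos [460.1  70.9  82.7] yaw 0.024 tilt -1.0 j [ 0.5   0.29 -0.57  0.   -0.71 -2.05] F [-3.7 -0.4 13.2] w 7.9
tool shift mm [   0.9 -147.   -67.1] roll -0.0
```

arm_command --steps '[0, 0, -0.05, 0, 0, 0, -0.05, 0, 0, -0.037, 0, 0, 0, -0.037, 0, 0, 0, -0.037, 0, 0, 0, -0.036, 0, 0, 0, 0, 0.025, 0, 0, 0, 0, 0, 0, 0, 0, 0]' --grip 0.05

```text
clock: 7.0
position: [464.4, -75.4, 156.9]
ee_rot: [-0.012, 1.0, -0.0, 0.0]
contact_force: [0.7, 0.1, 0.1]
gripper_width: 50.0
grasp_force: 0.0
```

```bash
python3 - <<'E'
from h import *
go([462.8,-76,102],.024)
s=get_image("side");cv2.imwrite("/tmp/s4.png",s[:,:,::-1]);crop(s,140,140,160,120,4,"pics/s4.png")
E
```

```text
t 7.0 pos [464.4 -75.4 156.9] yaw 0.024 tilt -1.0 j [ 0.19  0.2  -0.47  0.   -0.91 -1.73] F [0.7 0.1 0.1] w 50.0
tool shift mm [ 1.6 -0.5 54.9] roll 0.0
```

View pics/s4.png

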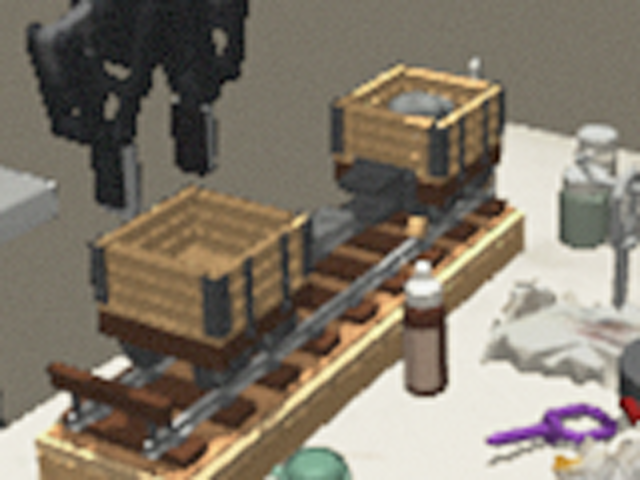

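The tub hasn't moved (its outer corner is still at side pixel (165,201)), the link is level at (335,230), and the open fingers straddle the outer wall from above. I'll descend and grip.

arm_command --steps '[0.002, 0, 0.02, 0, 0, 0, 0.02, 0, 0, 0, 0.014, 0, 0, 0, 0, 0]'

```text
clock: 7.55
position: [461.7, -75.3, 101.9]
ee_rot: [-0.012, 1.0, -0.0, -0.001]
contact_force: [1.0, 0.8, 1.0]
gripper_width: 50.2
grasp_force: 0.0
```

arm_command --steps '[0, 0, 0, 0, 0, 0, 0, 0, 0, 0, 0, 0, 0, 0, 0, 0, 0, 0, 0, 0, 0, 0, 0, 0]' --grip 0.0

```text
clock: 8.3
position: [462.5, -75.5, 103.2]
ee_rot: [-0.012, 1.0, -0.0, 0.001]
contact_force: [0.1, -0.3, 5.4]
gripper_width: 8.7
grasp_force: 60.5
```

arm_command --steps '[0, 0.006, 0, 0, 0, 0.006, 0, 0, 0, 0.006, 0, 0, 0, 0.006, 0, 0, 0, 0.006, 0, 0, 0, 0.006, 0, 0, 0, 0.003, 0, 0, 0, 0.002, 0, 0, 0, 0, 0, 0, 0, 0, 0, 0]'

```text
clock: 9.55
position: [461.2, -34.5, 103.2]
ee_rot: [-0.012, 1.0, -0.0, 0.0]
contact_force: [-2.1, 0.7, 7.3]
gripper_width: 8.9
grasp_force: 60.6
```

arm_command --steps '[0, 0.002, 0, 0, 0, 0.001, 0, 0, 0, 0.001, 0, 0, 0, 0, 0, 0]'

```text
clock: 10.05
position: [461.1, -30.5, 103.2]
ee_rot: [-0.012, 1.0, -0.0, 0.0]
contact_force: [-2.9, 0.3, 5.5]
gripper_width: 8.6
grasp_force: 60.7
```

arm_command --steps '[0, 0.001, 0, 0, 0, 0.001, 0, 0, 0, 0, 0, 0]'

```text
clock: 10.42
position: [461.0, -28.6, 103.2]
ee_rot: [-0.012, 1.0, -0.0, 0.0]
contact_force: [-2.6, -0.7, 7.5]
gripper_width: 8.8
grasp_force: 60.7
```

arm_command --steps '[0, 0.001, 0, 0, 0, 0.001, 0, 0, 0, 0, 0, 0]'

```text
clock: 10.8
position: [460.9, -26.5, 103.2]
ee_rot: [-0.012, 1.0, -0.0, 0.0]
contact_force: [-1.6, 0.6, 7.2]
gripper_width: 9.0
grasp_force: 60.7
```

arm_command --steps '[0, 0.001, 0, 0, 0, 0, 0, 0]'

```text
clock: 11.05
position: [460.9, -25.6, 103.2]
ee_rot: [-0.012, 1.0, -0.0, 0.0]
contact_force: [-3.4, -0.7, 6.7]
gripper_width: 8.7
grasp_force: 60.7
```

arm_command --steps '[0, 0.001, 0, 0, 0, 0, 0, 0]'

```text
clock: 11.3
position: [460.9, -25.2, 103.2]
ee_rot: [-0.013, 1.0, -0.001, 0.0]
contact_force: [-1.0, -3.8, 6.5]
gripper_width: 8.3
grasp_force: 60.6
```

arm_command --steps '[0, 0.001, 0, 0, 0, 0, 0, 0]'

```text
clock: 11.55
position: [460.9, -25.1, 103.2]
ee_rot: [-0.013, 1.0, -0.001, 0.0]
contact_force: [-0.2, -8.5, 5.5]
gripper_width: 8.7
grasp_force: 60.5
```

The end stop is at y ≈ -25.3, which matches the camera estimate (start travel about 42 mm). I'll back off 8 mm.

arm_command --steps '[0, -0.003, 0, 0, 0, -0.003, 0, 0, 0, -0.0035, 0, 0, 0, 0, 0, 0, 0, 0, 0, 0]'

```text
clock: 12.18
position: [461.1, -33.2, 103.2]
ee_rot: [-0.012, 1.0, -0.0, 0.0]
contact_force: [-2.4, -1.0, 6.5]
gripper_width: 9.0
grasp_force: 60.6
```

arm_command --steps '[0, 0, 0, 0, 0, 0, 0, 0, 0, 0, -0.02, 0, 0, 0, -0.04, 0, 0, 0, -0.04, 0, -0.0475, 0.0264, 0, 0, -0.0475, 0.0264, 0, 0, -0.0475, 0.0264, 0, 0, 0, 0, 0, -0.042, 0, 0, 0, 0]' --grip 0.06

```text
clock: 13.42
position: [601.4, 49.8, 201.1]
ee_rot: [-0.033, 0.999, -0.0, -0.001]
contact_force: [-0.5, -0.1, 0.3]
gripper_width: 59.9
grasp_force: 0.0
```

```bash
python3 - <<'E'
from h import *
go([648,77.5,180],.066)
s=get_image("side");t=get_image("top")
a=cv2.resize(s[140:240,200:360],None,fx=4,fy=4,interpolation=2);b=cv2.resize(t[180:250,200:360],None,fx=2.5,fy=2.5,interpolation=2)
c=np.zeros((590,650,3),np.uint8);c[:400,:640]=a;c[410:585,:400]=b;cv2.imwrite("pics/c5.png",c[:,:,::-1])
for P in ([648,77.5,140],[648,77.5,76]): print((proj("side",P)-[200,140])*4)
E
```

```text
t 13.425 pos [601.4  49.8 201.1] yaw 0.065 tilt -1.0 j [ 0.35  0.37 -0.09 -0.   -1.11 -1.86] F [-0.5 -0.1  0.3] w 59.9
tool shift mm [-48.4  24.6  21. ] roll -0.001
[384.53603713 198.55161259]
[377.59928339 305.59809845]
```

View pics/c5.png

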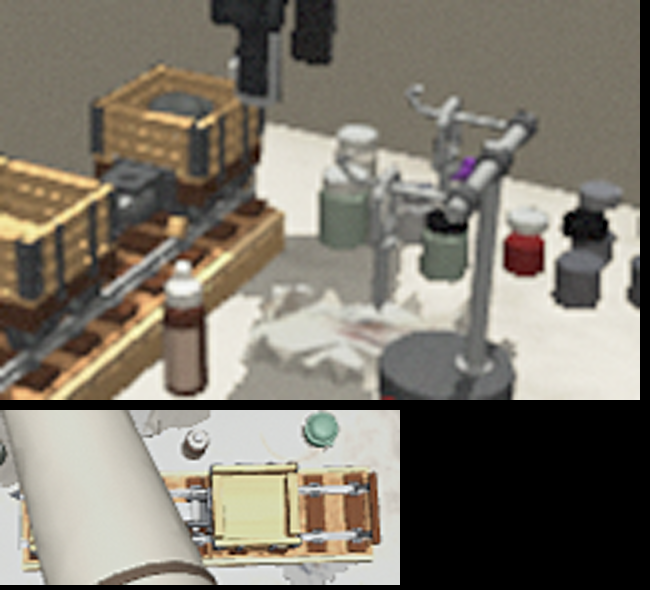

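The long pin hangs with its tip at (381,305), within 1 px of where my estimate puts it. The tubs stand coupled at (110,190).

arm_command --steps '[-0.025, 0.0123, 0, 0, -0.025, 0.0123, 0, 0, 0, 0, 0, 0, 0, 0, 0.03, 0, 0, 0, 0.03, 0, 0, 0, 0.02, 0, 0, 0, 0, 0, 0, 0, 0, 0]'

```text
clock: 14.52
position: [650.1, 77.2, 123.8]
ee_rot: [-0.033, 0.999, 0.0, 0.001]
contact_force: [0.2, 0.3, 1.0]
gripper_width: 60.0
grasp_force: 0.0
```

arm_command --steps '[0, 0, 0, 0, 0, 0, 0, 0, 0, 0, 0, 0, 0, 0, 0, 0]' --grip 0.0

```text
clock: 15.02
position: [650.3, 77.6, 123.5]
ee_rot: [-0.033, 0.999, 0.0, 0.001]
contact_force: [-0.6, 0.6, 5.5]
gripper_width: 31.8
grasp_force: 59.3
```

arm_command --steps '[0, 0, -0.01, 0, 0, 0, -0.009, 0, 0, 0, 0, 0, 0.01, 0, 0, 0, 0.01, 0, 0, 0, 0.01, 0, 0, 0, 0.01, 0, 0, 0, 0.015, 0, 0, 0, 0, 0, 0, 0]'

```text
clock: 16.15
position: [593.9, 73.7, 141.7]
ee_rot: [-0.033, 0.999, 0.0, -0.0]
contact_force: [0.7, 0.4, -0.5]
gripper_width: 32.1
grasp_force: 59.4
```

arm_command --steps '[0, 0, -0.03, 0, 0, 0, -0.03, 0, 0.02, 0, 0, 0, 0, 0, 0, -0.17, 0, 0, 0, -0.17, 0, 0, 0, -0.17, 0, 0, 0, -0.17, 0, 0, 0, -0.17, 0, 0, 0, -0.17, 0, 0, 0, -0.17, 0, 0, 0, -0.17, 0, 0, 0, -0.169, 0, 0, 0, 0]'

```text
clock: 17.77
position: [575.3, 72.6, 201.4]
ee_rot: [0.715, -0.699, 0.0, -0.0]
contact_force: [0.4, -0.6, -0.8]
gripper_width: 32.2
grasp_force: 59.5
```

```bash
python3 - <<'E'
from h import *
go([460,122.9,195],1.595)
s=get_image("side");t=get_image("top")
cv2.imwrite("/tmp/s6.png",s[:,:,::-1]);cv2.imwrite("/tmp/t6.png",t[:,:,::-1])
p=read_state()["position"];x,y=proj("side",p-[0,0,30]).astype(int)
print(x,y,[proj("side",[p[0],p[1],p[2]+dz]).round(1) for dz in (19,-45)])
crop(s,x-60,y-45,120,90,6,"pics/s6.png"); print(x-60,y-45)
E
```

```text
t 17.775 pos [575.3  72.6 201.4] yaw 1.593 tilt -1.0 j [ 0.4   0.33 -0.15  0.   -1.09 -0.38] F [ 0.4 -0.6 -0.8] w 32.2
tool shift mm [-52.9 114.2   6.3] roll -0.002
264 169 [array([265.6, 147.7]), array([264.8, 176. ])]
204 124
```

View pics/s6.png

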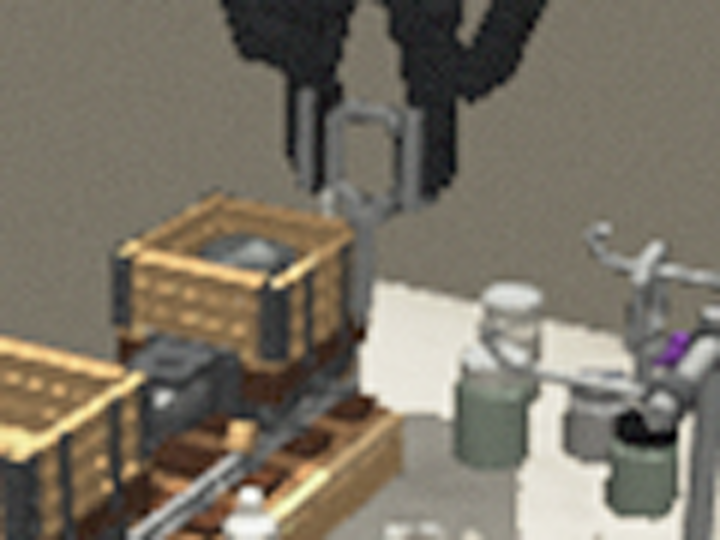

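The pin is held upright, with its handle between the fingers at (365,150) and its tip at about (362,318). It lines up with the TCP axis to about 1 mm. I'll refine the jaw hole from the first top picture.

```bash
python3 - <<'E'
from h import *
t=cv2.imread("/tmp/top0.png").astype(int)
r=t[212:230,244:264]; print("R-B");print(r[:,:,2]-r[:,:,0]); print("gray");print(r.sum(2)//3)
s=cv2.imread("/tmp/s6.png").astype(int)
sh=s[166:182,258:272];print("shank gray");print(sh.sum(2)//3)
E
```

```text
R-B
[[ 55  61  19  24  60  57  -5  -3  -1  -2  -1  -1  -2  -1  -6  -9  -5  -3
   -3  -4]
 [ 54  65  17   1  64  36  -6  -8  -8  -7  -7  -8  -8  -8  -7  -6  -5  -5
   -4  -6]
 [ 55  63  21 -13  59  28  -3  -5  -4  -5  -4  -4  -3  -4  -4  -5  -8  -7
   -7  -8]
 [ 54  68  25 -13  -1  -2  -7  -5  -5  -5  -6  -5  -5  -6  -7   9  13  -9
  -16 -16]
 [ 56  69  18 -10  -9  -8  -5  -5  -6  -5  -5  -5  -6  -6 -10  17  42  39
   31  28]
 [ 56  67  17  -8  -8  -6  -5  -7  -7  -8  -7  -9  -9  -8 -11  15  58  75
   76  75]
 [ 57  58  15 -10  -5  -4  -5  -7  -6  -8  -6  -4  -6  -9 -10   2  47  75
   73  70]
 [ 57  54  15 -10  -5  -5  -6  -9 -10  19  17   1  -9  -7 -11  -3  45  75
   71  70]
 [ 58  53  26 -11  -6  -5  -6  -9  14  61  68  58   9 -10 -12   0  46  74
   71  72]
 [ 59  50  29  -9  -6  -5  -7 -10  34  86  81  78  22 -10 -11  -2  47  76
   72  70]
 [ 57  49  30  -9  -6  -8  -8 -11  -7  65  67  41  -4 -10 -12  -2  45  77
   73  71]
 [ 59  46  29  -7  -6  -7  -8  -6 -12  -1   2  -8  -8  -9  -9  -2  45  75
   73  71]
 [ 56  45  27  -7  -8  -7  -6  -8  -8 -10 -11  -8  -8  -9 -11  -1  47  75
  
[... 2226 characters left out ...]
4  73  59  75  95 103 101 120 136 116 107 109 110]
 [102  95  74  56  79  97 108  96 157 189 177 168 177 153]
 [ 94 105  81  59  79 102 104 106 182 216 214 213 218 207]
 [ 95 100  85  59  79 100 107 109 185 216 215 213 213 214]
 [105  95  72  60  85 101 103 109 184 220 217 215 217 213]
 [104  97  78  57  81  98 103 133 202 221 218 217 215 218]
 [ 93 101  81  53  67  89  90 154 213 223 220 218 220 216]
 [ 90 101  82  56  46  86  81 140 210 224 222 219 221 218]
 [ 97  88  71  51  36  66  57 161 221 224 221 222 220 221]
 [ 95  59  53  52  44  30  30 187 229 225 224 222 222 223]
 [ 68  42  44  51  44  35  69 194 229 226 222 224 224 222]
 [ 39  32  43  51  44  85 167 218 226 226 222 224 224 224]]
```

arm_command --steps '[-0.0177, 0.038, 0, 0, -0.0176, 0.038, 0, 0, -0.0176, 0.0382, 0, 0, 0, 0, 0, 0, 0, 0, 0.02, 0, 0, 0, 0.02, 0, 0, 0, 0.014, 0, 0, 0, 0, 0, 0, 0, 0, 0]'

```text
clock: 19.0
position: [460.2, 122.8, 147.9]
ee_rot: [0.715, -0.699, 0.0, -0.001]
contact_force: [0.6, -0.3, 0.0]
gripper_width: 31.9
grasp_force: 59.8
```

```bash
python3 - <<'E'
from h import *
go([460,122.9,144],1.595)
s=get_image("side");cv2.imwrite("/tmp/s7.png",s[:,:,::-1])
p=read_state()["position"]
print("tip",proj("side",p-[0,0,46]),"hole",proj("side",[460,123,92]),"px/mm x,y,z",[(proj("side",[460+a,123+b,92+c])-proj("side",[460,123,92])).round(2) for a,b,c in((5,0,0),(0,5,0),(0,0,5))])
crop(s,200,140,80,60,10,"pics/s7.png")
E
```

```text
t 19.0 pos [460.2 122.8 147.9] yaw 1.595 tilt -1.0 j [ 0.6   0.22 -0.47  0.   -0.88 -0.58] F [ 0.6 -0.3  0. ] w 31.9
tool shift mm [-0.1  0.2  3.9] roll -0.0
tip [233.27863713 179.70369823] hole [233.27391446 183.39923114] px/mm x,y,z [array([1.7 , 0.44]), array([ 1.11, -0.7 ]), array([-0.02, -1.85])]
```

View pics/s7.png

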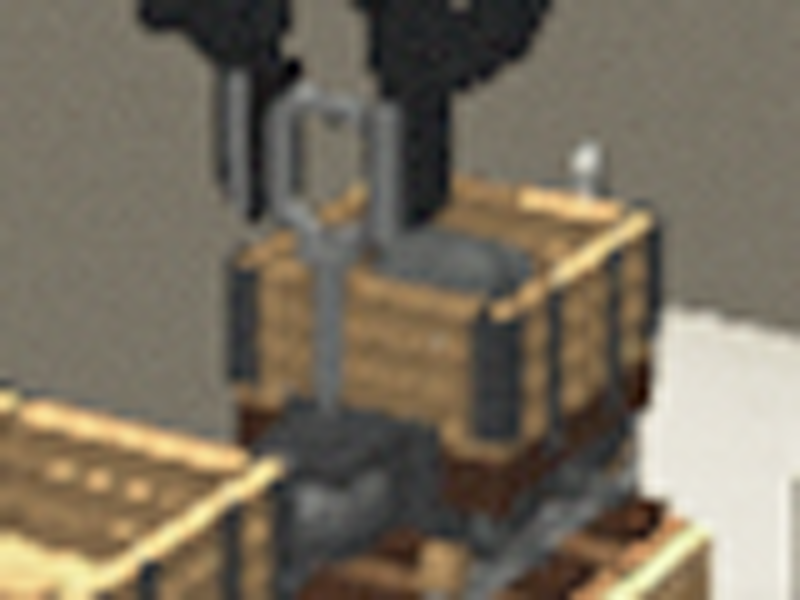

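The shank is at column ≈232.3, in line with the jaw hole (≈232.1 in the first side picture). I'll lower it gently.

arm_command --steps '[0, 0, 0.004, 0, 0, 0, 0.004, 0, 0, 0, 0.002, 0, 0, 0, 0.002, 0, 0, 0, 0.002, 0, 0, 0, 0, 0]'

```text
clock: 19.8
position: [459.4, 122.6, 133.2]
ee_rot: [0.716, -0.699, -0.0, 0.0]
contact_force: [0.6, -0.6, -1.0]
gripper_width: 32.8
grasp_force: 59.8
```

arm_command --steps '[0, 0, 0.002, 0, 0, 0, 0.002, 0, 0, 0, 0, 0]'

```text
clock: 20.18
position: [459.3, 122.5, 129.1]
ee_rot: [0.716, -0.699, -0.0, 0.0]
contact_force: [0.3, -0.1, -0.7]
gripper_width: 31.8
grasp_force: 59.8
```

arm_command --steps '[0, 0, 0.002, 0, 0, 0, 0.002, 0, 0, 0, 0, 0]'

```text
clock: 20.55
position: [459.3, 122.5, 125.1]
ee_rot: [0.716, -0.699, -0.0, 0.0]
contact_force: [0.5, -0.5, -0.7]
gripper_width: 32.0
grasp_force: 59.8
```

arm_command --steps '[0, 0, 0.002, 0, 0, 0, 0.002, 0, 0, 0, 0.002, 0, 0, 0, 0.002, 0, 0, 0, 0, 0]'

```text
clock: 21.18
position: [459.4, 122.6, 117.1]
ee_rot: [0.716, -0.699, -0.0, 0.0]
contact_force: [0.9, -0.3, -0.2]
gripper_width: 32.2
grasp_force: 59.8
```

arm_command --steps '[0, 0, 0.002, 0, 0, 0, 0.002, 0, 0, 0, 0.002, 0, 0, 0, 0.002, 0, 0, 0, 0, 0]'

```text
clock: 21.8
position: [459.3, 122.5, 109.1]
ee_rot: [0.716, -0.699, -0.0, 0.0]
contact_force: [-1.3, 0.9, -0.2]
gripper_width: 31.8
grasp_force: 59.8
```

arm_command --steps '[0, 0, 0.002, 0, 0, 0, 0.002, 0, 0, 0, 0.002, 0, 0, 0, 0, 0]'

```text
clock: 22.3
position: [459.2, 122.5, 103.0]
ee_rot: [0.716, -0.699, -0.0, 0.0]
contact_force: [-1.5, -0.1, -1.7]
gripper_width: 32.2
grasp_force: 59.8
```

arm_command --steps '[0, 0, 0.001, 0, 0, 0, 0.001, 0, 0, 0, 0.001, 0, 0, 0, 0, 0]'

```text
clock: 22.8
position: [459.2, 122.5, 100.1]
ee_rot: [0.715, -0.699, -0.0, 0.0]
contact_force: [-2.9, 0.4, 0.0]
gripper_width: 32.2
grasp_force: 59.8
```

arm_command --steps '[0, 0, 0.001, 0, 0, 0, 0.001, 0, 0, 0, 0, 0]'

```text
clock: 23.18
position: [459.3, 122.5, 99.6]
ee_rot: [0.716, -0.698, 0.0, 0.0]
contact_force: [-6.8, -0.1, 10.5]
gripper_width: 31.9
grasp_force: 60.9
```

Contact at TCP 99.6 mm, just where the collar should seat. I'll release and retract.

arm_command --steps '[0, 0, -0.001, 0, 0, 0, 0, 0, 0, 0, 0, 0, 0, 0, 0, 0, 0, 0, -0.01, 0, 0, 0, -0.02, 0, 0, 0, -0.04, 0, 0, 0, -0.05, 0, 0.03, 0.03, 0, 0, 0.05, -0.02, 0, 0, 0.06, 0, 0, 0, 0.06, 0, 0, 0, 0.06, 0, 0, 0, 0, 0, 0, 0]' --grip 0.06

```text
clock: 24.92
position: [455.3, -141.0, 219.8]
ee_rot: [0.713, -0.701, 0.0, 0.0]
contact_force: [-0.5, 0.8, -0.1]
gripper_width: 59.7
grasp_force: 0.0
```

```bash
python3 - <<'E'
from h import *
go([460,122.9,144],1.595)
s=get_image("side");t=get_image("top")
a=cv2.resize(s[140:240,200:350],None,fx=4,fy=4,interpolation=2);b=cv2.resize(t[110:250,200:360],None,fx=1.4,fy=1.4,interpolation=2)
c=np.zeros((600,600,3),np.uint8);c[:400]=a;c[402:598,:224]=b;cv2.imwrite("pics/c8.png",c[:,:,::-1])
E
```

```text
t 24.925 pos [ 455.3 -141.   219.8] yaw 1.588 tilt -1.0 j [ 0.04  0.14 -0.36  0.   -1.07 -0.02] F [-0.5  0.8 -0.1] w 59.7
tool shift mm [-263.8   -9.3   75.7] roll -0.007
```

View pics/c8.png

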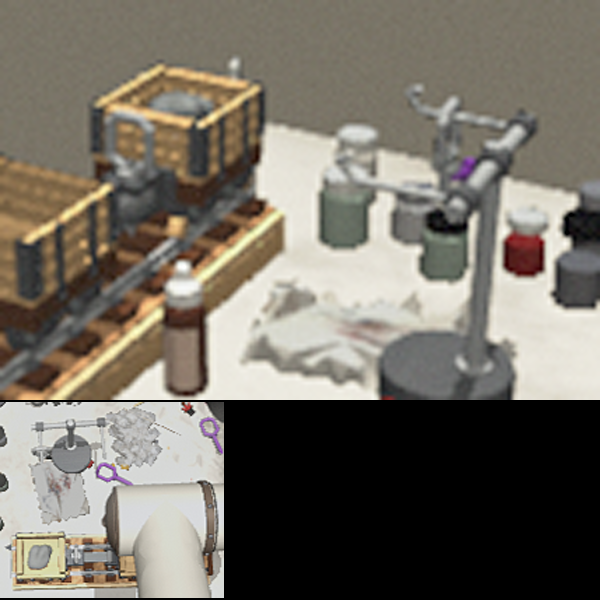

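The pin stands upright on the upper jaw at (130,160) with its collar seated. The short pin still hangs on the left hook at (447,130), and the dropper bottle is undisturbed at (183,330). I'll hand in the job.

```bash
python3 -c "
from bench import *
print(job_done())"
```

```text
the job is handed in; nothing more can be done
None
```

I coupled the tubs and handed the job in at about 25 s: the long pin went down through both jaws and the link until its collar seated, and I let it go. The last pictures show it upright and the short pin still on its hook; I saw no sign of the bottles or pot being disturbed, and the hand-in gave no verdict.

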